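Find the rocking pot cap and press it home

ROBOT

A 6-joint arm with a two-finger parallel gripper is mounted at the origin on the work surface. World frame = base frame: x ahead of the robot, y to its left, z up, the work surface at z = 0. Lengths are in m, angles in rad, forces in N, time in s.
With the tool pointing down it reaches from about 0.3 to 0.775 m from the base axis. Payload 14.6 kg.
Tool frame: the origin (TCP) lies at the very end of the fingers, on their centre line; the grasp point (between the pads) lies 19 mm behind it; z points along the fingers, x is the direction in which the jaws open and shut, and the axes are right-handed (so a half turn about z gives the same grasp; the last joint's range is limited). The gripper opens to 94 mm and grips with 3 to 60 N. Pads are 16 mm wide; open, the fingers measure 119 mm over their backs; the gripper's body (75 mm by 177 mm) begins 78 mm behind the grasp point.
Start: joints at [1.252, 0.3, 1.521, -0, 1.321, -0.067], TCP at [0.137, 0.533, 0.205] pointing down, gripper open.
Joint ranges: [-3.03, 3.03], [-0.79, 2.21], [0.23, 2.52], [-1.04, 4.18], [0, 3.07], [-2.55, 2.55]. Speed limits (rad/s): [2.22, 2.22, 2.57, 3.14, 3.14, 3.14].

INTERFACE

Orientations are given as [roll, pitch, yaw] about the fixed x, y, z axes, in that order (R = Rz(yaw) Ry(pitch) Rx(roll)).
In Python, from station import ctrl gives the robot as it stands.
- The arm moves only by the shell command python3 -m inch 'ROWS' [FORCE]. ROWS is JSON, one flat list of numbers, 7 for each row, row after row: the shift along the tool's x, y, z in cm, then the turn, a rotation vector about the tool's x, y, z in rad, then the opening, from 0 (shut) to 1 (fully open). In form: [tx, ty, tz, wx, wy, wz, claw, tx, ty, tz, wx, wy, wz, claw, ...]. A call has 1 to 20 rows; each row shifts and turns the commanded pose from where the row before left it, along the tool's axes as they then stand; what a row does not reach is not made up. A row lasts 1/8 s, in which the tool goes at most 62.5 mm and 10.7 degrees, less where a joint would pass 70% of its speed; a pose out of reach is approached as far as the arm can. A call is refused whole if a number of a shift passes 6.25 or a number of a turn 0.188, either way. A call with a gripper value outside its range is refused whole. The fingers move at their own pace and stop on an object; FORCE is the grip in N (left out, the last holds). Time passes only in rows, so rows that do not move let the fingers close. It gives the time, the measured TCP pose, the force and the opening at its end, in the units of the state.
- ctrl.get_obs(): the state, without advancing time (a new reading comes with each control period).
- ctrl.camera(name): name is "scene" or "top"; returns (picture, depth): 384x512x3 uint8, red, green, blue; 384x512 float32, m along the optical axis (not along the pixel's ray), 0 where there is no reading.
- ctrl.camera_params(name): a dict with "vertical_fov" (degrees; the focal length in pixels is half the picture's height over the tangent of half this angle, whatever the lens; pixels are square), "cx", "cy" (the principal point, pixels), "camera_from_world" (4x4, takes a point from world to camera coordinates). Camera axes: x right, y down, z forward; pixel columns grow to the right and rows downward; lengths in m; the calibration is good to about 2 mm. A picture is of the moment at which its call begins. camera_params takes no time and is no camera call.
- ctrl.hand_in(): hands the job in, once; it reports no verdict.
Trained networks look in the newest picture that a camera, given by its name, has taken for a name from the list of things; names that differ only in an ending like _2 or _b are one class to them, and where a whole thing is asked for, a point or a joint stands for the part that bears it (a point fixed in the world has none). Each returns a list of dicts, best first, with "score" (0 to 1); they miss things now and then, are a little off and sometimes report something else, mostly with a low value. They report only what shows in the picture. A call takes as long as a camera call. They do not tell look-alikes from the thing itself.
- ctrl.spot_in(camera, label): "bbox" ([centre column, centre row, width, height] in pixels, round what is visible of it).
- ctrl.place_of(camera, label): "centre" ([column, row] in pixels: a listed point, or the origin of a listed thing).
The state is a dict: "time_s": time; "qpos": joint angles; "joint_vel": joint speeds; "tau": joint torques, N m; "ee_pos": TCP position; "eef_rot": TCP orientation; "force": force on the tool from outside, world axes, zero at the start; "moment": the same for the moment, N m; "grip_width": finger opening in m.
Only numpy, scipy, OpenCV 4.12 (cv2) and the standard library are available. Lean on these libraries where they do the work, as an engineer would, in place of code of your own. Each camera call takes 0.05 s, during which the arm holds its last target. There are 200 camera calls.

TASK

One of the four round grey caps on the pots in the plywood board has not been pressed home and rocks. With closed fingertips press lightly on the outer part of one cap after another until you find the one that rocks, then press that one firmly down on its middle until it sits fully home and level, and draw back clear. Push none of the sound caps hard (they break), pull no cap up, and leave everything else where it is.

Things in the scene. Friction and masses are not known exactly. Their poses are not given: they have to be found in the camera images.
- spot_1 (a point): upper face of the plywood board (25 mm thick), on the axis of its near right pot. Axes of each spot: x along the board's 290 mm side, away from the robot, y left along its 400 mm side, z up; pots 140 mm apart. Here stands a fixed black pot under a grey cap 96 mm across. The cap's flat top lies 44 to 55 mm above this point (height tells nothing); a collar 32 mm across in its middle stands 5 mm higher
- spot_2 (a point): upper face of the plywood board (25 mm thick), on the axis of its near left pot. Pot and cap as at spot_1; all four look alike and any may be the loose one. A sound cap never tilts: wherever pressed it goes straight down about 1 mm for each 4 N and springs back; pressed more than 4 mm (16 N) it breaks
- spot_3 (a point): upper face of the plywood board (25 mm thick), on the axis of its far right pot. Pot and cap as at spot_1. The loose cap, pressed lightly 35 mm from its middle, tilts: about 0.4 N per mm there, up to about 5.5 mm, then its edge meets the pot; let go, it swings back level
- spot_4 (a point): upper face of the plywood board (25 mm thick), on the axis of its far left pot. Pot and cap as at spot_1. Seating the loose cap takes 16 to 20 N straight down on its collar: it goes 6.5 mm down, stops firmly and stays
- loose_seat (a joint): how far the loose cap (whichever spot it is at) has been pressed down onto its pot: 0 m at the start, 0.0065 fully home; negative if pulled up (possible by 30 mm, not wanted)
- loose_rock_x (a joint): tilt of the loose cap about its x axis (that of the spot points), rad: 0 level, up to about 0.16 either way while unseated; positive: its y side is up
- loose_rock_y (a joint): tilt of the loose cap about its y axis (that of the spot points), rad: 0 level, up to about 0.16 either way while unseated; positive: its x side is down
- sound_1 (a joint): how far one of the three sound caps is pressed down, m: 0 at rest, springs back; its number says nothing about the spot
- sound_2 (a joint): how far one of the three sound caps is pressed down, m: 0 at rest, springs back; its number says nothing about the spot
- sound_3 (a joint): how far one of the three sound caps is pressed down, m: 0 at rest, springs back; its number says nothing about the spot
- stub: upright brown wooden trunk stub, 28 mm across, 45 mm high, standing among the pots at the middle of the board; a bystander; origin at the centre of its underside
- tape: yellow tape roll lying flat on the board's left margin, 68 mm across, 20 mm high; a bystander; origin at the centre of its underside
- plug: upright cork plug, 26 mm across, 30 mm high, on the board's right margin; a bystander; origin at the centre of its underside
- glue: amber glue bottle, 60 mm across, 150 mm high, left of the board on the table; a bystander; origin at the centre of its underside
- driver: screwdriver with a red handle lying to the right of the board on the table; a bystander; origin at the centre of its underside (near the middle of its length)
Not all that is in view belongs to the job. What is shaped like the part that bears loose_seat but purple or red is not meant.

How it is judged:
By the outcome, as a careful person would: the job done as asked, in the order asked, and still so for the second after the job is handed in, with the robot touching nothing.
It also fails if it takes over 58 s, if anything falls off the work surface, if the arm or the gripper's body presses on something with over 40 N, if the wrist force passes 120 N, or if a joint passes its speed limit or range.

## Working session

There is one attempt and no reset: what is moved stays moved. The work goes in short steps, Python scripts to look and compute and a shell command to move; the robot and the scene stay as the last step left them, time stands still between calls to the robot, and variables do not carry over. Pictures are saved under pics/ and viewed, about 8 in all and at most 12, crops included, and the job is handed in when it is done.

```bash
mkdir -p pics; python3 - <<'E'
from station import ctrl
import cv2,numpy as np
o=ctrl.get_obs();print(o['time_s'],o['ee_pos'],o['eef_rot'],o['force'],o['grip_width'])
for n in("top","scene"):
    im,d=ctrl.camera(n);cv2.imwrite(f'pics/{n}0.png',im[:,:,::-1]);np.save(f'{n}_d.npy',d)
    p=ctrl.camera_params(n);print(n,p)
    for l in('spot_1','loose_seat','stub'):
        f=ctrl.place_of if l!='loose_seat' else ctrl.spot_in
        print(l,[(round(r['score'],2),np.round(r.get('centre',r.get('bbox')),1)) for r in f(n,l)][:8])
E
```

```text
0.0 [0.13694451 0.53240148 0.20487273] [-3.14152712e+00  1.18101683e-03  1.31901131e+00] [-0.11060585 -0.69410628  0.0146278 ] 0.09398341118285226
top {'vertical_fov': 42.712110766024225, 'cx': 253.04364579763782, 'cy': 197.24615020363203, 'camera_from_world': array([[ 0.01738605, -0.99982237, -0.00727714,  0.01648251],
       [-0.99431776, -0.01652491, -0.10516232,  0.56557268],
       [ 0.10502339,  0.00906415, -0.99442844,  1.8257968 ],
       [ 0.        ,  0.        ,  0.        ,  1.        ]])}
spot_1 [(0.98, array([310.9, 190.4])), (0.94, array([273.3, 178.4])), (0.87, array([294.3, 224.9])), (0.58, array([257.1, 215.1]))]
loose_seat [(0.89, array([261.6, 213.5,  26.1,  28.2])), (0.7, array([178.6, 237.7,  28.6,  26. ])), (0.58, array([181.5, 202.6,  25.6,  26. ]))]
stub [(0.58, array([282.9, 203.4])), (0.3, array([131.5, 207.4]))]
scene {'vertical_fov': 42.90181376697622, 'cx': 251.64371420919437, 'cy': 194.36254428392934, 'camera_from_world': array([[-0.08008119,  0.99661885,  0.01838104,  0.01770937],
       [ 0.79521314,  0.07499458, -0.60167422, -0.3843817 ],
       [-0.60101835, -0.03356594, -0.79853007,  1.87294001],
       [ 0.        ,  0.        ,  0.        ,  1.        ]])}
spot_1 [(0.76, array([244.2, 196.3])), (0.67, array([181.8, 211.8])), (0.66, array([205.5, 179.7]))]
loose_seat [(0.92, array([244.8, 188.6,  31.7,  24. ])), (0.7, array([340.5, 170.3,  32.3,  26.4])), (0.57, array([340.4, 201.6,  35.1,  28.2]))]
stub [(0.64, array([218.5, 202.9]))]
```

View pics/top0.png

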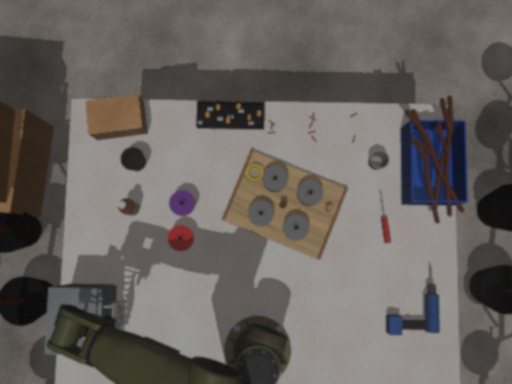

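View pics/scene0.png

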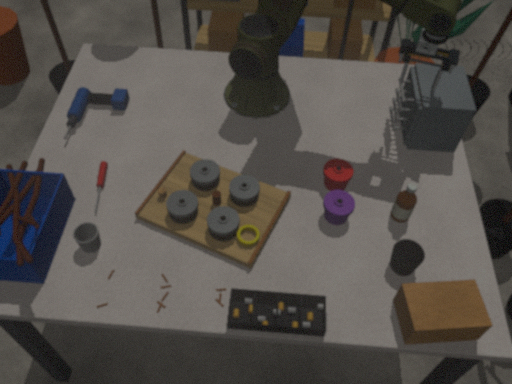

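The top picture shows the four caps at about (274,176) far left, (310,190) far right, (261,211) near left and (296,226) near right. The stub is between them, the tape is near (255,172), and the plug is at (329,206). The scene view agrees. The purple and red pots off the board are decoys.

```bash
cat > h.py <<'E'
from station import ctrl
import numpy as np
def cam(n):
    p=ctrl.camera_params(n);return p,192/np.tan(np.radians(p['vertical_fov']/2)),np.linalg.inv(p['camera_from_world'])
def cloud(n,d):
    p,f,T=cam(n);v,u=np.mgrid[:384,:512]
    c=np.stack([(u-p['cx'])/f*d,(v-p['cy'])/f*d,d],-1)
    return c@T[:3,:3].T+T[:3,3]
def ray(n,px,z):
    p,f,T=cam(n);r=T[:3,:3]@[(px[0]-p['cx'])/f,(px[1]-p['cy'])/f,1];return T[:3,3]+r*(z-T[2,3])/r[2]
E
python3 - <<'E'
from h import *
from scipy.optimize import least_squares
for n in('top','scene'):
    for r in ctrl.place_of(n,'spot_1')[:4]: print(n,round(r['score'],2),ray(n,r['centre'],.025).round(4))
    for l in('stub','tape','plug','glue','driver'):
        for r in ctrl.place_of(n,l)[:1]: print(n,l,round(r['score'],2),ray(n,r['centre'],.0 if l in('glue','driver') else .025).round(4))
C={n:cloud(n,np.load(n+'_d.npy')) for n in('top','scene')}
ap={'fl':(274,176),'fr':(310,190),'nl':(261,211),'nr':(296,226)}
for k,px in ap.items():
    c=ray('top',px,.075)
    for n,P in C.items():
        q=P.reshape(-1,3)
        b=q[(np.hypot(*(q[:,:2]-c[:2]).T)<.065)&(q[:,2]>.055)&(q[:,2]<.1)]
        m=(b[:,:2].max(0)+b[:,:2].min(0))/2
        t=b[(np.hypot(*(b[:,:2]-m).T)<.040)]
        r=np.hypot(*(t[:,:2]-m).T)
        print(k,n,len(b),'mid',m.round(4),'mean',b[:,:2].mean(0).round(4),'ext',np.ptp(b,0).round(3),'ring z',np.median(t[r>.02][:,2]).round(4),np.std(t[r>.02][:,2]).round(4),'col',np.median(t[r<.013][:,2]).round(4))
E
```

```text
top 0.98 [ 0.5955 -0.1927  0.025 ]
top 0.94 [ 0.6391 -0.0496  0.025 ]
top 0.87 [ 0.4636 -0.131   0.025 ]
top 0.58 [0.4982 0.0097 0.025 ]
top stub 0.58 [ 0.5442 -0.0872  0.025 ]
top tape 0.46 [0.6462 0.0311 0.025 ]
top plug 0.48 [ 0.5243 -0.2602  0.025 ]
top glue 0.6 [0.5234 0.49   0.    ]
top driver 0.52 [ 0.4993 -0.4735  0.    ]
scene 0.76 [ 0.5101 -0.0009  0.025 ]
scene 0.67 [ 0.5875 -0.187   0.025 ]
scene 0.66 [ 0.4549 -0.1318  0.025 ]
scene stub 0.64 [ 0.5433 -0.0786  0.025 ]
scene tape 0.49 [0.6597 0.032  0.025 ]
scene plug 0.56 [ 0.524  -0.2621  0.025 ]
scene glue 0.62 [0.5321 0.4909 0.    ]
scene driver 0.75 [ 0.5093 -0.4595  0.    ]
fl top 524 mid [ 0.6329 -0.0542] mean [ 0.6326 -0.055 ] ext [0.093 0.096 0.031] ring z 0.0752 0.0047 col 0.0787
fl scene 773 mid [ 0.6352 -0.0538] mean [ 0.641  -0.0528] ext [0.099 0.094 0.029] ring z 0.0742 0.0024 col 0.0793
fr top 531 mid [ 0.5825 -0.1859] mean [ 0.5819 -0.1851] ext [0.094 0.094 0.03 ] ring z 0.074 0.0043 col 0.0789
fr scene 725 mid [ 0.5859 -0.1833] mean [ 0.5903 -0.1823] ext [0.098 0.096 0.029] ring z 0.0724 0.0024 col 0.0782
nl top 530 mid [ 0.5035 -0.0027] mean [ 0.5031 -0.0039] ext [0.096 0.092 0.032] ring z 0.0722 0.0042 col 0.077
nl scene 667 mid [ 0.5071 -0.0025] mean [ 0.5108 -0.0021] ext [0.098 0.095 0.027] ring z 0.0712 0.0027 col 0.076
nr top 540 mid [ 0.4521 -0.1341] mean [ 0.4521 -0.1344] ext [0.092 0.095 0.028] ring z 0.0729 0.0044 col 0.0787
nr scene 629 mid [ 0.4537 -0.1325] mean [ 0.4604 -0.1316] ext [0.1   0.094 0.027] ring z 0.0721 0.0026 col 0.0776
```

```bash
cat >> h.py <<'E'
from scipy.spatial.transform import Rotation as Rn
CC={'fl':(.634,-.054),'fr':(.584,-.185),'nl':(.505,-.0026),'nr':(.453,-.1335)}
def tooly(o): return Rn.from_euler('xyz',o['eef_rot']).as_matrix()[:,1]
def to(o,p,start=None):
    R=Rn.from_euler('xyz',o['eef_rot']).as_matrix(); return (R.T@(np.array(p)-(o['ee_pos'] if start is None else start))*100).round(2)
E
python3 - <<'E'
from h import *
o=ctrl.get_obs();s=o['ee_pos'];t=tooly(o)
for k in('nl','nr','fr','fl'):
    c=CC[k];p=np.array([c[0]-.035*t[0],c[1]-.035*t[1],.085 ]);print(k,p.round(4),to(o,p,s));s=p
E
```

```text
nl [0.4711 0.0061 0.085 ] [-42.67  45.47  12.05]
nr [ 0.4191 -0.1248  0.085 ] [-13.97  -1.77  -0.  ]
fr [ 0.5501 -0.1763  0.085 ] [-1.72 13.97  0.  ]
fl [ 0.6001 -0.0453  0.085 ] [13.93  1.58  0.  ]
```

```bash
python3 -m inch '[-2.5,2.65,0,0,0,0,0,-2.5,2.65,0,0,0,0,0,-2.5,2.65,0,0,0,0,0,-2.5,2.65,0,0,0,0,0,-2.5,2.65,0,0,0,0,0,-2.5,2.65,0,0,0,0,0,-2.5,2.65,0,0,0,0,0,-2.5,2.65,0,0,0,0,0,-2.5,2.65,0,0,0,0,0,-2.5,2.65,0,0,0,0,0,-2.5,2.65,0,0,0,0,0,-2.5,2.65,0,0,0,0,0,-2.5,2.65,0,0,0,0,0,-2.5,2.65,0,0,0,0,0,-2.5,2.65,0,0,0,0,0,-2.5,2.65,0,0,0,0,0,-2.5,2.65,0,0,0,0,0,0,0,0,0,0,0,0,0,0,0,0,0,0,0]' 20; python3 -c "
from h import *
o=ctrl.get_obs();print(to(o,[.4711,.0061,.085]),o['eef_rot'])"
```

```text
time_s: 3.38
ee_pos: [0.4672, 0.0091, 0.2054]
eef_rot: [-3.141, -0.0, 1.319]
force: [0.4, 1.1, -0.7]
grip_width: 0.0003
[-0.19  0.46 12.04] [-3.14135625e+00 -7.48180029e-05  1.31875992e+00]
```

```bash
python3 -m inch '[-0.2,0.45,2,0,0,0,0,0,0,2,0,0,0,0,0,0,2,0,0,0,0,0,0,2,0,0,0,0,0,0,2,0,0,0,0,0,0,1.5,0,0,0,0,0,0,0.5,0,0,0,0,0,0,0,0,0,0,0,0,0,0,0,0,0,0]'
python3 - <<'E'
from h import *
import cv2
p,f,T=cam('scene')
im,d=ctrl.camera('scene');cv2.imwrite('pics/s1.png',cv2.resize(im[140:260,120:300,::-1],None,fx=4,fy=4,interpolation=3))
E
```

```text
time_s: 4.5
ee_pos: [0.4716, 0.0058, 0.0861]
eef_rot: [3.141, -0.0, 1.319]
force: [0.7, -0.0, 1.0]
grip_width: 0.0005
```

View pics/s1.png

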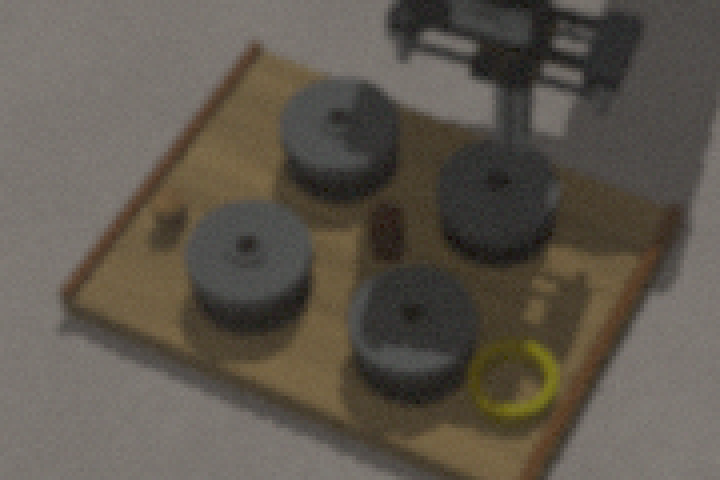

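The closed fingers hover over the near rim of the near-left cap, as planned. Force noise is about 1 N. I'll go down in small steps.

```bash
python3 -m inch '[0,0,0.5,0,0,0,0,0,0,0.5,0,0,0,0,0,0,0.1,0,0,0,0,0,0,0,0,0,0,0]'; python3 -m inch '[0,0,0.15,0,0,0,0,0,0,0,0,0,0,0]'; 
```

```text
time_s: 5.05
ee_pos: [0.4713, 0.0057, 0.0744]
eef_rot: [-3.141, 0.0, 1.319]
force: [0.2, 0.7, 0.3]
grip_width: 0.0004
time_s: 5.3
ee_pos: [0.4713, 0.0057, 0.0729]
eef_rot: [3.142, 0.0, 1.319]
force: [-0.1, 0.7, 0.9]
grip_width: 0.0001
```

```bash
python3 -m inch '[0,0,0.15,0,0,0,0,0,0,0,0,0,0,0]'
```

```text
time_s: 5.55
ee_pos: [0.4713, 0.0058, 0.0714]
eef_rot: [-3.142, 0.0, 1.319]
force: [0.5, -0.5, 0.2]
grip_width: 0.0005
```

```bash
python3 -m inch '[0,0,0.15,0,0,0,0,0,0,0,0,0,0,0]'
```

```text
time_s: 5.8
ee_pos: [0.4713, 0.0057, 0.0699]
eef_rot: [3.142, 0.0, 1.319]
force: [-0.9, -0.2, 0.8]
grip_width: 0.0002
```

```bash
python3 -m inch '[0,0,0.12,0,0,0,0,0,0,0,0,0,0,0]'
```

```text
time_s: 6.05
ee_pos: [0.4713, 0.0058, 0.0688]
eef_rot: [3.142, -0.0, 1.319]
force: [-1.1, 0.1, 1.5]
grip_width: 0.0004
```

```bash
python3 -m inch '[0,0,0.1,0,0,0,0,0,0,0,0,0,0,0]'
```

```text
time_s: 6.3
ee_pos: [0.4713, 0.0058, 0.0678]
eef_rot: [3.141, -0.0, 1.319]
force: [-0.5, 0.5, 2.9]
grip_width: 0.0004
```

```bash
python3 - <<'E'
from h import *
import cv2
F=[]
for i in range(4):
    im,d=ctrl.camera('scene');o=ctrl.get_obs();F.append(o['force'])
cv2.imwrite('pics/s2.png',cv2.resize(im[140:260,120:300,::-1],None,fx=4,fy=4,interpolation=3))
print(np.round(F,2))
E
```

```text
[[-1.   -0.46  3.02]
 [-0.98 -0.13  3.27]
 [-0.41 -0.55  2.98]
 [-0.58  0.28  3.41]]
```

```bash
cat > f.py <<'E'
from h import *
F=[];Z=[]
for i in range(6): ctrl.camera('top');o=ctrl.get_obs();F.append(o['force'][2]);Z.append(o['ee_pos'][2])
print('AVG z %.5f F %.2f +- %.2f t %.2f'%(np.mean(Z),np.mean(F),np.std(F)/6**.5,o['time_s']))
E
python3 -m inch '[0,0,-0.1,0,0,0,0]'|tail -0; python3 f.py;python3 -m inch '[0,0,-0.1,0,0,0,0]'|tail -0; python3 f.py;python3 -m inch '[0,0,-0.3,0,0,0,0]'|tail -0; python3 f.py
```

```text
AVG z 0.06880 F 2.92 +- 0.30 t 6.92
AVG z 0.06977 F 1.55 +- 0.09 t 7.35
AVG z 0.07284 F 0.43 +- 0.19 t 7.78Exception ignored on flushing sys.stdout:
BrokenPipeError: [Errno 32] Broken pipe
Exception ignored on flushing sys.stdout:
BrokenPipeError: [Errno 32] Broken pipe
Exception ignored on flushing sys.stdout:
BrokenPipeError: [Errno 32] Broken pipe
```

View pics/s2.png

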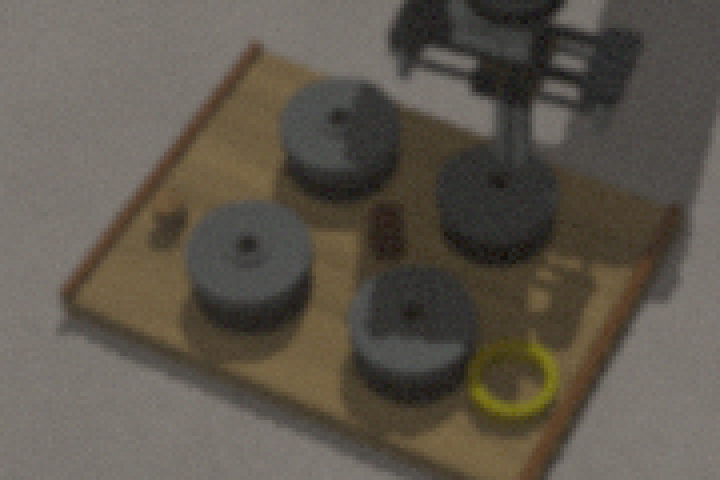

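Force rose only about 2.7 N over 5 mm, roughly 0.5 N/mm. A sound cap would give 4 N/mm, so this one looks loose. I'll repeat one slow press to confirm.

```bash
python3 -m inch '[0,0,-0.5,0,0,0,0,0,0,0,0,0,0,0]' >/dev/null; python3 f.py; python3 -m inch '[0,0,0.6,0,0,0,0,0,0,0.2,0,0,0,0]' >/dev/null; python3 f.py; python3 -m inch '[0,0,0.2,0,0,0,0]'>/dev/null; python3 f.py;  python3 -m inch '[0,0,0.05,0,0,0,0]'>/dev/null; python3 f.py
```

```text
AVG z 0.07777 F -0.03 +- 0.21 t 8.32
AVG z 0.06960 F 1.29 +- 0.16 t 8.88
AVG z 0.06772 F 3.12 +- 0.19 t 9.30
AVG z 0.06736 F 5.13 +- 0.16 t 9.72
```

```bash
cat > tilt.py <<'E'
from h import *
def fit(n,d,lab):
    q=cloud(n,d).reshape(-1,3)
    for k,c in CC.items():
        r=np.hypot(*(q[:,:2]-c).T);m=(r<.043)&(r>.02)&(q[:,2]>.055)&(q[:,2]<.09)
        b=q[m];A=np.c_[b[:,:2]-c,np.ones(len(b))]
        w=np.ones(len(b),bool)
        for _ in range(4):
            s=np.linalg.lstsq(A[w],b[w,2],rcond=None)[0];w=abs(A@s-b[:,2])<.004
        print(lab,n,k,'slope x,y',s[:2].round(3),'z0',s[2].round(4),w.sum())
if __name__=='__main__':
    for n in('top','scene'):
        fit(n,np.load(n+'_d.npy'),'start')
        fit(n,np.median([ctrl.camera(n)[1] for _ in range(3)],0),'now')
E
python3 tilt.py | sort -k3,3 -k2,2
```

```text
now scene fl slope x,y [-0.003  0.005] z0 0.0742 437
start scene fl slope x,y [ 0.001 -0.008] z0 0.0743 398
now top fl slope x,y [ 0.009 -0.004] z0 0.0753 276
start top fl slope x,y [-0.001  0.024] z0 0.075 194
now scene fr slope x,y [ 0.003 -0.003] z0 0.0724 394
start scene fr slope x,y [ 0.002 -0.005] z0 0.0725 370
now top fr slope x,y [ 0.009 -0.01 ] z0 0.0733 274
start top fr slope x,y [ 0.008 -0.001] z0 0.074 214
now scene nl slope x,y [ 0.158 -0.043] z0 0.071 299
start scene nl slope x,y [0.012 0.005] z0 0.0711 326
now top nl slope x,y [ 0.106 -0.036] z0 0.0742 57
start top nl slope x,y [0.017 0.023] z0 0.0721 225
now scene nr slope x,y [-0.005  0.006] z0 0.0718 344
start scene nr slope x,y [-0.    0.01] z0 0.0719 300
now top nr slope x,y [ 0.    -0.005] z0 0.073 291
start top nr slope x,y [0.003 0.02 ] z0 0.0725 215
```

The depth fit settles it. The near-left cap is now tilted 0.16 rad and the other three are level, so near-left is the loose one. Next I release it, centre over its collar and press.

```bash
python3 -m inch '[0,0,-1,0,0,0,0,0,0,-1,0,0,0,0,0,1.2,0,0,0,0,0,0,1.2,0,0,0,0,0,0,1.1,0,0,0,0,0,0,0,0,0,0,0,0,0,0,0,0,0,0,0]'; python3 -c "
from h import *
o=ctrl.get_obs();print(to(o,[.505,-.0026,.079]))"
```

```text
time_s: 10.9
ee_pos: [0.5049, -0.0029, 0.0869]
eef_rot: [-3.141, 0.0, 1.319]
force: [-0.1, -0.3, -0.5]
grip_width: 0.0006
[ 0.03 -0.    0.79]
```

```bash
python3 -m inch '[0,0,0.5,0,0,0,0,0,0,0.4,0,0,0,0,0,0,0.1,0,0,0,0,0,0,0.1,0,0,0,0,0,0,0,0,0,0,0]'; python3 -m inch '[0,0,0.1,0,0,0,0,0,0,0.1,0,0,0,0,0,0,0.1,0,0,0,0,0,0,0,0,0,0,0]'
```

```text
time_s: 11.52
ee_pos: [0.5052, -0.0029, 0.0769]
eef_rot: [3.142, -0.0, 1.319]
force: [-4.5, 1.1, 9.4]
grip_width: 0.0006
time_s: 12.02
ee_pos: [0.5053, -0.0028, 0.0742]
eef_rot: [3.141, -0.0, 1.319]
force: [-5.8, 1.2, 13.5]
grip_width: 0.0007
```

```bash
python3 -m inch '[0,0,0.1,0,0,0,0,0,0,0.1,0,0,0,0,0,0,0.1,0,0,0,0,0,0,0,0,0,0,0]'; python3 -m inch '[0,0,0.1,0,0,0,0,0,0,0.1,0,0,0,0,0,0,0,0,0,0,0]'
```

```text
time_s: 12.52
ee_pos: [0.5052, -0.0029, 0.0712]
eef_rot: [3.141, -0.0, 1.319]
force: [-5.6, 0.6, 13.4]
grip_width: 0.0006
time_s: 12.9
ee_pos: [0.5052, -0.0029, 0.0701]
eef_rot: [3.141, 0.0, 1.319]
force: [-13.0, 1.2, 26.0]
grip_width: 0.0003
```

```bash
python3 -m inch '[0,0,0.1,0,0,0,0,0,0,0,0,0,0,0]'; python3 -m inch '[0,0,-0.5,0,0,0,0,0,0,-1.5,0,0,0,0,0,0,-3,0,0,0,0,0,-3,-3,0,0,0,0,0,-4,-2,0,0,0,0,0,-4,0,0,0,0,0,0,0,0,0,0,0,0]'; sed -i 's/.055)&(q/.05)\&(q/' tilt.py; python3 tilt.py | sort -k3,3 -k2,2|grep -v fl; python3 -c "
from h import *;import cv2
im,d=ctrl.camera('scene');cv2.imwrite('pics/s3.png',cv2.resize(im[140:260,120:300,::-1],None,fx=4,fy=4,interpolation=3))"
```

```text
time_s: 13.15
ee_pos: [0.5053, -0.003, 0.0699]
eef_rot: [3.141, -0.0, 1.319]
force: [-17.7, -0.4, 37.7]
grip_width: 0.0008
time_s: 14.02
ee_pos: [0.3975, 0.0248, 0.1682]
eef_rot: [3.14, -0.0, 1.32]
force: [-0.0, -0.2, -0.4]
grip_width: 0.0003
now scene fr slope x,y [-0.005 -0.001] z0 0.0723 399
start scene fr slope x,y [ 0.002 -0.005] z0 0.0725 370
now top fr slope x,y [ 0.017 -0.011] z0 0.0735 270
start top fr slope x,y [ 0.008 -0.001] z0 0.074 214
now scene nl slope x,y [0.003 0.002] z0 0.0641 362
start scene nl slope x,y [0.012 0.005] z0 0.0711 327
now top nl slope x,y [ 0.009 -0.007] z0 0.0656 284
start top nl slope x,y [0.017 0.023] z0 0.0721 225
now scene nr slope x,y [-0.003  0.008] z0 0.0718 337
start scene nr slope x,y [-0.    0.01] z0 0.0719 300
now top nr slope x,y [-0.003  0.004] z0 0.0732 269
start top nr slope x,y [0.003 0.02 ] z0 0.0725 215
```

View pics/s3.png

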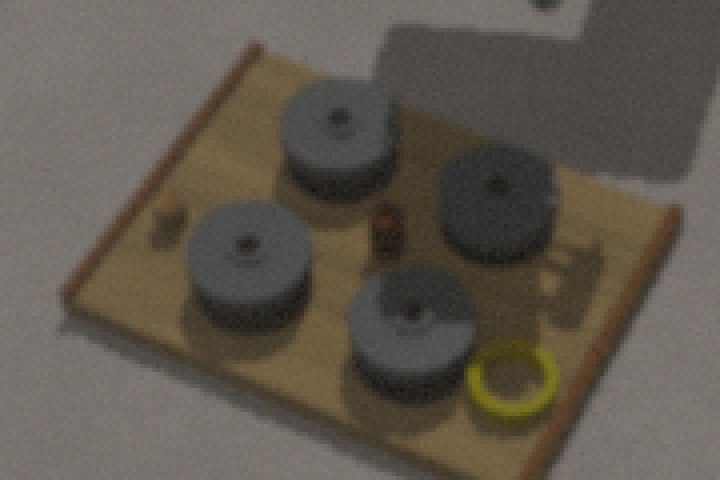

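The near-left cap, at about (497,200) in the crop, dropped 6.5–7 mm and is level. The stub, tape and plug haven't moved, and the arm is clear.

```bash
python3 -c "
from station import ctrl
print(ctrl.hand_in())"
```

```text
the job is handed in; nothing more can be done
None
```

The loose cap was the near-left one (spot_2). It is now pressed home and level, and I handed the job in at about 14.5 s.

- **Finding it:** I tried the near-left cap first. Its near rim gave way at about 0.4–0.5 N per mm until its edge met the pot, where I stopped at about 5 N. Depth fits then showed it tilted about 0.16 rad while the other three stayed level. Having found it, I never touched the sound caps.
- **Seating it:** I pressed on its collar. It slid at about 13–14 N in the readings, then stopped firmly, and I pressed on to 37.7 N downward before drawing back.
- **Last checks:** After I drew back, its top was 6.5 mm (top camera) and 7.0 mm (scene camera) lower than at the start, against 6.5 mm expected. It is level within 0.01 rad. The stub, tape and plug look unmoved, and the force reading is near zero with the arm clear.
- **What disagreed:**
  - The first single force readings were too noisy (about 1 N) to decide on, so I averaged and repeated the press.
  - The sliding force read below the stated 16–20 N. During the firm press there was also a sideways force of up to 18 N, probably friction at the collar.
  - The top camera's fit of the tilted cap was weaker, at about 0.11 rad from few points.
  - I did not re-measure the glue bottle or the screwdriver; the arm stayed well away from both.

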